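Lay the pestle in its sloping stand and drop the garlic into the mortar

ROBOT

A 6-joint arm with a two-finger parallel gripper is mounted at the origin on a cart in front of the work surface, level with it; the furniture and walls round the work are solid. World frame = base frame: x ahead of the robot, y to its left, z up, the work surface at z = 0. Lengths are in mm, angles in rad, forces in N, time in s.
With the tool pointing down it reaches from about 350 to 975 mm from the base axis. Payload 7.1 kg.
Tool frame: the origin (TCP) lies on the front face of the gripper's body, between the roots of the fingers; the fingertips stand 80 mm ahead of it and the grasp point (between the pads) lies 61 mm ahead of it (env.tips_ahead is the distance from the TCP to the fingertips, in mm); z points along the fingers, y is the line along which they close (so a half turn about z gives the same grasp; the last joint's range is limited). The gripper opens to 88 mm and grips with 3 to 60 N. Pads are 20 mm wide; open, the fingers measure 115 mm over their backs; the gripper's body (75 mm by 178 mm) begins 61 mm behind the grasp point.
Start: joints at [1.128, 0.423, 1.63, -0, 1.089, -0.019], TCP at [256.985, 569.705, 302.675] pointing down, gripper open.
Joint ranges: [-3, 3], [-0.9, 2.11], [0.09, 2.58], [-1.31, 4.45], [0.11, 2.69], [-2.54, 2.54]. Speed limits (rad/s): [2.39, 2.39, 3.01, 3.14, 3.14, 3.14].

INTERFACE

Orientations are given as a unit quaternion [x, y, z, w].
In Python, from station import env, set_gripper, viewer, workorder gives the robot as it stands. Calls block until the motion is done:
- env.reach(position, orientation): joint-space move of the TCP to a pose.
- env.move_l(position, rot=None, rate=150, f_stop=None): straight line of the TCP; rot=None keeps the orientation; rate is the mean speed in mm/s. With f_stop (N) it stops when the force on the tool has changed by that much, and returns True; else False.
- env.move_joints(angles): joint-space move.
- set_gripper(opening): finger opening in mm; the grip force is fixed at half the most; returns when the fingers have stopped.
- env.hold(seconds).
- env.ik(position, orientation): joint angles nearest the present ones, or None.
- env.read_state(): the state.
- viewer.camera(name): name is "scene" or "top"; returns the picture (400x640x3 uint8, blue, green, red); there is no depth.
- viewer.camera_params(name): a dict with "fx", "fy", "cx", "cy" (pixels), "dist" ([k1, k2, p1, p2, k3] as OpenCV has them; the pictures are not rectified), "pose" (4x4, takes a point from camera to world coordinates). Camera axes: x right, y up, looking along -z (the intrinsics and any distortion apply to the point x, -y, -z); pixel columns grow to the right and rows downward; lengths in mm; the calibration is good to about 2 mm. A picture is of the moment at which its call begins. camera_params takes no time and is no camera call.
A pose or a line that the arm cannot do raises env.IKError and nothing moves.
- workorder.sign_off(): hands the job in; it is judged then, once.
The state is a dict: "time_s": time; "qpos": joint angles; "dq": joint speeds; "tau": joint torques, N m; "tool_pos": TCP position; "orientation": TCP orientation; "force": force on the tool from outside, world axes, zero at the start; "wrist_torque": the same for the moment, N m; "width": finger opening in mm; "grip_force": force on a finger pad.
Only numpy, scipy, OpenCV 4.12 (cv2) and the standard library are available. Lean on these libraries where they do the work, as an engineer would, in place of code of your own. Each camera call takes 0.05 s, during which the arm holds its last target. There are 200 camera calls.

TASK

Get the mortar ready for crushing garlic. Lift the pestle out of the mortar and lay it gently, not dropping it, in the groove of the sloping wooden pestle stand: the end that was in the mortar goes down against the stop, and the other end sticks out past the top of the groove. Then drop the garlic bulb into the mortar, leaving the mortar upright where it stands and the tomato and the lemon undisturbed.

Things in the scene. Friction and masses are not known exactly. Their poses are not given: they have to be found in the camera images.
- mortar: wooden mortar, round and flaring upward, 93 mm across the rim, 63 mm tall, loose, about 0.4 kg. Origin: centre of its underside; z up. Inside it tapers from about 76 mm across at the rim to about 40 mm at its floor, which is 12 mm above the underside.
- pestle: wooden pestle, 115 mm long, about 90 g, leaning in the mortar at about 45 degrees: a foot 26 mm across (in the mortar), a shaft 18 mm across, and a ball-like knob 28 mm across that sticks out over the rim on the robot's side. In its own frame its long axis runs at 45 degrees, from the foot (y = +29, z = 19 mm) to the knob (y = -31, z = 80 mm); x lies across it.
- pestle_knob (a point): centre of the pestle's knob (28 mm across), the end to take it by; it starts higher than the mortar's rim
- pestle_foot (a point): centre of the pestle's foot (26 mm across), the end that starts in the mortar; 86 mm from pestle_knob
- pestle_stand: fixed wooden stand: foot board 125 x 80 x 14 mm (x = -70 to +55) with a sloping tray whose groove is 38 mm wide, 70 mm long, between two lips 13 mm high. It slopes 46 degrees, from its open upper end (x = -9, z = 76 mm) down to x = +40, z = 26 mm, where a stop wall 22 mm high closes it. Origin: underside, mid-width; x points down the groove, away from the robot, z up.
- groove_foot (a point): where the centre of the pestle's foot lies when the pestle is home in the groove (in the stand's frame x = 39, y = 0, z = 46 mm)
- groove_knob (a point): where the centre of the pestle's knob then lies, beyond the groove's open upper end (in the stand's frame x = -22, y = 0, z = 105 mm)
- garlic: garlic bulb, pale, about 50 mm across and 51 mm tall to its pointed tip, loose on the worktop. Origin: centre of its underside
- garlic_middle (a point): middle of the garlic bulb, 22 mm above its underside where it is widest
- tomato: tomato, 62 mm across, loose bystander; origin at its underside
- lemon: lemon, 75 x 59 x 59 mm, loose bystander; origin at its underside
Not all that is in view belongs to the job. There is more than one size of the pestle; the one meant has the size given above.

How it is judged:
By the outcome, as a careful person would: the job done as asked, in the order asked, and still so for the second after the job is handed in, with the robot touching nothing.
It also fails if it takes over 58 s, if anything falls off the work surface, if the arm or the gripper's body presses on something with over 40 N, if the wrist force passes 120 N, or if a joint passes its speed limit or range.

## Working session

There is one attempt and no reset: what is moved stays moved. The work goes in short steps, each a Python script; the robot and the scene stay as the last script left them, time stands still between calls to the robot, and variables do not carry over. Pictures are saved under pics/ and viewed, at most 10 in all, crops included, and the job is handed in when it is done.

```bash
mkdir -p pics; ls; python3 - <<'E'
from station import env,viewer
import cv2
for n in("scene","top"):
    cv2.imwrite(f"pics/{n}0.png",viewer.camera(n)); p=viewer.camera_params(n); print(n,p)
print(env.read_state())
E
```

```text
pics
scene {'fx': 428.76242531903574, 'fy': 428.76242531903574, 'cx': 318.5185851508682, 'cy': 198.7746903427876, 'dist': array([0.02802283, 0.        , 0.        , 0.        , 0.        ]), 'pose': array([[ 4.95216047e-01,  6.73141374e-01, -5.49219225e-01,
        -2.10915774e+02],
       [-8.68745370e-01,  3.78946525e-01, -3.18874605e-01,
        -3.86464828e+02],
       [-6.52297325e-03,  6.35043480e-01,  7.72448852e-01,
         1.10021130e+03],
       [ 0.00000000e+00,  0.00000000e+00,  0.00000000e+00,
         1.00000000e+00]])}
top {'fx': 438.2015378979009, 'fy': 438.2015378979009, 'cx': 315.51182712348316, 'cy': 197.42577090211705, 'dist': array([-0.00274022,  0.        ,  0.        ,  0.        ,  0.        ]), 'pose': array([[-6.39339697e-02,  9.72808777e-01, -2.22610718e-01,
         2.38199483e+02],
       [-9.97947054e-01, -6.14825026e-02,  1.79326431e-02,
         2.36915406e+01],
       [ 3.75836853e-03,  2.23300215e-01,  9.74742473e-01,
         1.23829237e+03],
       [ 0.00000000e+00,  0.00000000e+00,  0.00000000e+00,
         1.00000000e+00]])}
{'time_s': 0.1, 'qpos': array([ 1.12803329e+00,  4.23759139e-01,  1.63062299e+00, -1.75673394e-05,
        1.08860790e+00, -1.90291836e-02]), 'dq': array([ 0.00131047, -0.00190601, -0.00116342, -0.0015129 ,  0.00122635,
        0.00025753]), 'tau': array([-3.30125185e-04, -5.45617247e+01, -2.74321532e+01,  6.44658390e-02,
        1.88010262e-02, -7.20213461e-05]), 'tool_pos': array([256.8033016 , 569.36288103, 301.97895692]), 'orientation': array([ 2.10281411e-01,  9.77640650e-01, -6.81926543e-04, -1.52321888e-04]), 'force': array([-0.58957984,  0.57578078, -0.68229037]), 'wrist_torque': array([-0.01110994,  0.02412249, -0.05007189]), 'grip_force': 0.0, 'width': 87.69840086162745}
```

View pics/scene0.png

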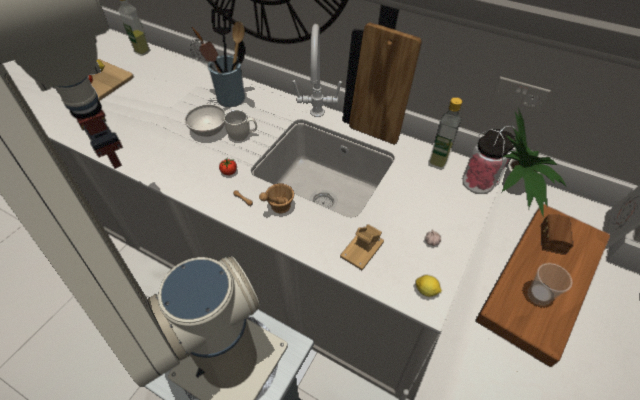

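View pics/top0.png

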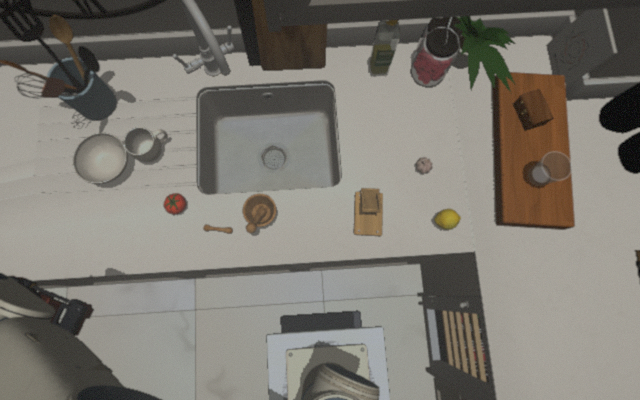

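The scene view shows the mortar at about (280,198), the stand at (363,245), garlic at (433,238), lemon at (428,286), tomato at (228,167), and a small decoy pestle at (243,198). In the top view the mortar is at (260,210), the stand at (369,211) and the garlic at (424,166). I'll zoom in on these.

```bash
python3 - <<'E'
import cv2,numpy as np
t=cv2.imread("pics/top0.png");s=cv2.imread("pics/scene0.png")
c=lambda im,x,y:cv2.resize(im[y:y+50,x:x+66],None,fx=6,fy=6,interpolation=cv2.INTER_CUBIC)
cv2.imwrite("pics/crop.png",np.vstack([np.hstack([c(t,227,185),c(t,336,185)]),np.hstack([c(s,247,172),c(s,330,218)])]))
E
```

```text
(no output)
```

View pics/crop.png

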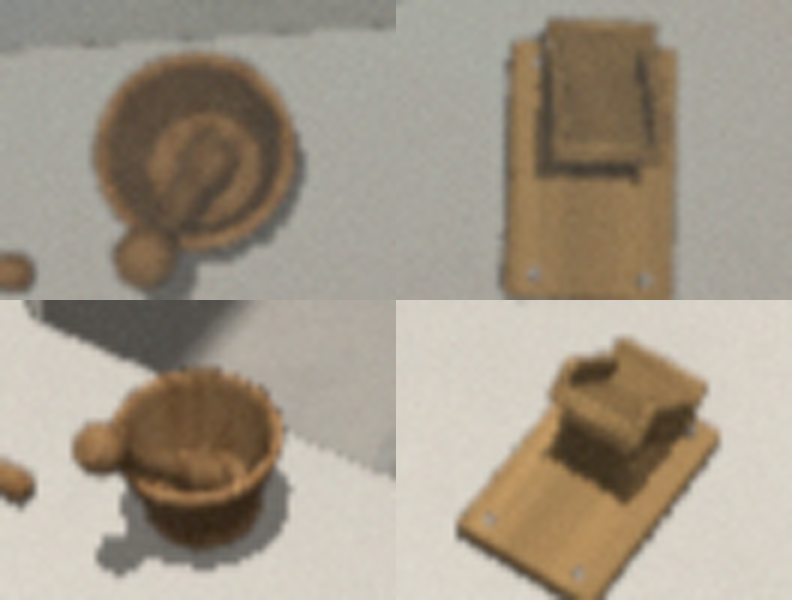

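The 6x crops show, in image pixels:
- **Knob:** top (250.6,227.9), scene (262.9,196.1).
- **Mortar rim centre:** top about (259.3,209.8).
- **Stand:** its board runs nearly vertically in the top view.

The knob overhangs the rim slightly to the robot's left.

```bash
cat > h.py <<'E'
import numpy as np,cv2
from station import env,set_gripper,viewer,workorder
from scipy.spatial.transform import Rotation as R
P={n:viewer.camera_params(n) for n in("scene","top")}
def ray(n,uv):
    p=P[n];K=np.array([[p["fx"],0,p["cx"]],[0,p["fy"],p["cy"]],[0,0,1]])
    q=cv2.undistortPoints(np.array(uv,float).reshape(-1,1,2),K,p["dist"]).reshape(2)
    d=p["pose"][:3,:3]@[q[0],-q[1],-1]
    return p["pose"][:3,3],d/np.linalg.norm(d)
def plane(n,uv,z):
    o,d=ray(n,uv);return o+d*(z-o[2])/d[2]
def tri(a,b):
    (o,d),(p,e)=ray("top",a),ray("scene",b)
    s=np.linalg.lstsq(np.c_[d,-e],p-o,rcond=None)[0]
    x,y=o+d*s[0],p+e*s[1];return (x+y)/2,np.linalg.norm(x-y)
E
python3 - <<'E'
from h import *
np.set_printoptions(precision=1,suppress=True)
T=cv2.imread("pics/top0.png");S=cv2.imread("pics/scene0.png")
print("knob",tri((250.6,227.9),(262.9,196.1)))
print("rim top",plane("top",(259.3,209.8),63)," scene",plane("scene",(247+198/6-.4,172+135/6-.4),63))
print("foot",plane("top",(227+212/6-.4,185+148/6-.4),19))
def mask(im,x,y,w,h,thr):
    hsv=cv2.cvtColor(im,cv2.COLOR_BGR2HSV)[y:y+h,x:x+w]
    m=np.zeros(im.shape[:2],np.uint8);m[y:y+h,x:x+w]=(hsv[...,1]>thr)*255
    n,l,st,c=cv2.connectedComponentsWithStats(m);i=1+np.argmax(st[1:,4]);return (l==i),st[i],c[i]
m,st,c=mask(T,336,175,66,75,75);print("stand",st)
ys=np.arange(st[1]+9,st[1]+st[3]-4)
L=[np.where(m[y])[0].min()-.5 for y in ys];Rr=[np.where(m[y])[0].max()+.5 for y in ys]
l=np.polyfit(ys,L,1);r=np.polyfit(ys,Rr,1);print(l,r,list(zip(ys,L,Rr))[::6])
for y in(195,230):
    a,b=plane("top",(np.polyval(l,y),y),14),plane("top",(np.polyval(r,y),y),14);print(a,b,(a+b)/2)
bot=st[1]+st[3]-.5;print("near z0",plane("top",(368,bot),0),"near z14",plane("top",(368,bot),14),"far14",plane("top",(336+520/6,185+43/6-.4),14))
for nm,(a,b) in dict(garlic=((410,152,28,28),(418,224,30,30))).items():
    for thr in(30,45,60):
        (_,s1,c1),(_,s2,c2)=mask(T,*a,thr),mask(S,*b,thr)
        print(nm,thr,s1,c1,s2,c2,tri(c1,c2),plane("top",c1,25))
c=lambda im,x,y:cv2.resize(im[y:y+50,x:x+66],None,fx=6,fy=6,interpolation=cv2.INTER_CUBIC)
cv2.imwrite("pics/crop2.png",np.hstack([c(T,391,141),c(S,400,213)]))
E
```

```text
knob (array([426.6, 178.2, 100.4]), np.float64(1.1491111182058187))
rim top [481.7 157.6  63. ]  scene [482.8 158.4  63. ]
foot [491.9 155.1  19. ]
stand [ 354  189   29   47 1148]
[ -0.  359.1] [  0.  381.5] [(np.int64(198), np.float64(354.5), np.float64(381.5)), (np.int64(204), np.float64(354.5), np.float64(381.5)), (np.int64(210), np.float64(354.5), np.float64(381.5)), (np.int64(216), np.float64(354.5), np.float64(381.5)), (np.int64(222), np.float64(354.5), np.float64(381.5)), (np.int64(228), np.float64(353.5), np.float64(381.5))]
[ 517.8 -111.8   14. ] [ 513.  -188.4   14. ] [ 515.4 -150.1   14. ]
[ 416.9 -101.1   14. ] [ 412.  -178.5   14. ] [ 414.5 -139.8   14. ]
near z0 [ 400.7 -141.     0. ] near z14 [ 398.9 -139.1   14. ] far14 [ 515.  -307.7   14. ]
garlic 30 [416 158  16  15 188] [423.7 164.9] [425 230  16  16 187] [432.6 238. ] (array([ 592.3, -317.4,   21.5]), np.float64(1.49356988440663)) [ 591.8 -317.    25. ]
garlic 45 [422 159   9  13  57] [426.2 165. ] [426 231  14  14 135] [433.1 238.2] (array([ 588. , -320.8,   29.6]), np.float64(5.323568395511702)) [ 591.2 -324.4   25. ]Traceback (most recent call last):
  File "<stdin>", line 20, in <module>
  File "<stdin>", line 10, in mask
    return _wrapfunc(a, 'argmax', axis=axis, out=out, **kwds)
    return bound(*args, **kwds)
ValueError: attempt to get argmax of an empty sequence
```

Measured results so far:
- **Pestle knob:** about (428,179,95), with the pestle pointing at azimuth about -21°.
- **Mortar centre:** about (482,158).
- **Stand origin:** about (470,-145), yaw about -6°.
- **Garlic:** about (592,-317).

Next I'll grasp the knob.

```bash
cat >> h.py <<'E'
def quat(az,tilt=0):
    """tool down, closing axis horizontal and square to azimuth az (deg); tilt>0 leans the tool forward along az"""
    a,t=np.radians(az),np.radians(tilt)
    z=np.array([np.cos(a)*np.sin(t),np.sin(a)*np.sin(t),-np.cos(t)])
    best=None
    for s in(1,-1):
        y=s*np.array([-np.sin(a),np.cos(a),0]);yield R.from_matrix(np.c_[np.cross(y,z),y,z]).as_quat()
def pick_quat(p,az,tilt=0):
    q0=env.read_state()["qpos"];c=[]
    for q in quat(az,tilt):
        j=env.ik(p,q)
        if j is not None:c.append((abs(j-q0).max(),q))
    return min(c,key=lambda k:k[0])[1]
E
python3 - <<'E'
from h import *
np.set_printoptions(precision=1,suppress=True)
a=plane("top",(368.7,191.85),14);b=plane("top",(367.8,230.7),14)
d=a-b;print(a,b,"stand yaw",np.degrees(np.arctan2(d[1],d[0])))
k=plane("top",(250.6,227.9),95);print("knob",k)
p=k+[0,0,61]
q=pick_quat(p+[0,0,90],-21)
env.reach(p+[0,0,90],q);env.move_l(p,rate=120)
set_gripper(0);s=env.read_state();print("w",s["width"],s["grip_force"],s["force"])
if s["width"]>15:
    env.move_l(p+[0,0,110],rate=80);env.hold(.3)
    s=env.read_state();print(s["width"],s["force"],s["time_s"],s["tool_pos"])
T,S=viewer.camera("top"),viewer.camera("scene")
cv2.imwrite("pics/top1.png",T);cv2.imwrite("pics/scene1.png",S)
c=lambda im,x,y:cv2.resize(im[y:y+75,x:x+100],None,fx=4,fy=4,interpolation=cv2.INTER_CUBIC)
cv2.imwrite("pics/crop3.png",np.hstack([c(T,205,170),c(S,225,130)]))
E
```

```text
[ 524.6 -152.6   14. ] [ 412.5 -139.8   14. ] stand yaw -6.506539855776785
knob [427.9 178.5  95. ]
w 24.559064780513204 30.000125032507867 [-0.  -0.8 -0.2]
24.39339465291934 [-0.2 -0.2 -1.1] 5.425 [427.9 178.5 265.8]
```

View pics/crop3.png

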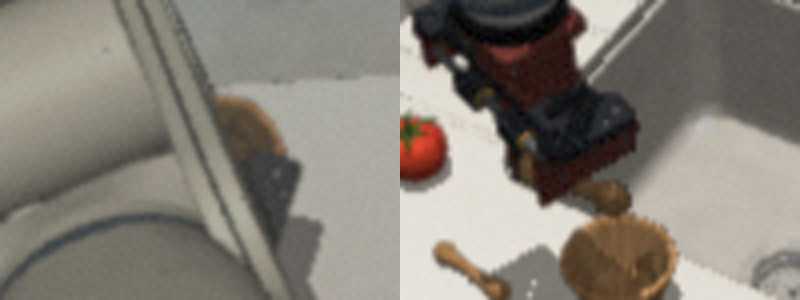

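The pestle came up with the gripper, still tilted with its foot forward: foot at scene crop (612,195), image about (277.6,178.3). The mortar is still in place. Now I'll measure the held pitch.

```bash
python3 - <<'E'
from h import *
np.set_printoptions(precision=1,suppress=True)
k=np.array([427.9,178.5,204.8]);a=np.radians(-21);n=np.array([-np.sin(a),np.cos(a),0]);u=np.array([np.cos(a),np.sin(a),0])
for px in((277.6,178.3),(276.3,177.8),(279,180)):
    o,d=ray("scene",px);f=o+d*(n@(k-o))/(n@d);v=f-k;print(f,"h",v@u,"dz",v[2],"len",np.linalg.norm(v),"slope",np.degrees(np.arctan2(-v[2],v@u)))
# side view: move arm so the held pestle shows clear of the gripper
env.reach([500,60,300],pick_quat([500,60,300],-6.5))
T,S=viewer.camera("top"),viewer.camera("scene")
c=lambda im,x,y:cv2.resize(im[y:y+75,x:x+100],None,fx=4,fy=4,interpolation=cv2.INTER_CUBIC)
P_=P["scene"];Rc=P_["pose"][:3,:3];w=Rc.T@(np.array([500,60,239])-P_["pose"][:3,3]);uv=(P_["cx"]+P_["fx"]*w[0]/-w[2],P_["cy"]+P_["fy"]*w[1]/w[2]);print(uv)
P_=P["top"];w=P_["pose"][:3,:3].T@(np.array([500,60,239])-P_["pose"][:3,3]);tv=(P_["cx"]+P_["fx"]*w[0]/-w[2],P_["cy"]+P_["fy"]*w[1]/w[2]);print(tv)
x,y=int(uv[0])-50,int(uv[1])-37;X,Y=int(tv[0])-50,int(tv[1])-37;print(x,y,X,Y)
cv2.imwrite("pics/crop4.png",np.hstack([c(T,X,Y),c(S,x,y)]))
s=env.read_state();print(s["force"],s["wrist_torque"],s["width"])
E
```

```text
[481.6 157.9 138.8] h 57.50725568273561 dz -66.00261136576609 len 87.54101417769776 slope 48.93476728271555
[477.6 159.4 144.1] h 53.21062290840079 dz -60.736436651588235 len 80.74828250453639 slope 48.778702318333046
[485.5 156.4 128.1] h 61.70348394404856 dz -76.66487190951574 len 98.41149585153104 slope 51.171258419292506
(np.float64(307.71424864642205), np.float64(162.69074056175938))
(np.float64(291.41706749899396), np.float64(184.97763712924612))
257 125 241 147
[ 0.5 -0.3 -0.7] [0.  0.1 0. ] 24.509658218767736
```

View pics/crop4.png

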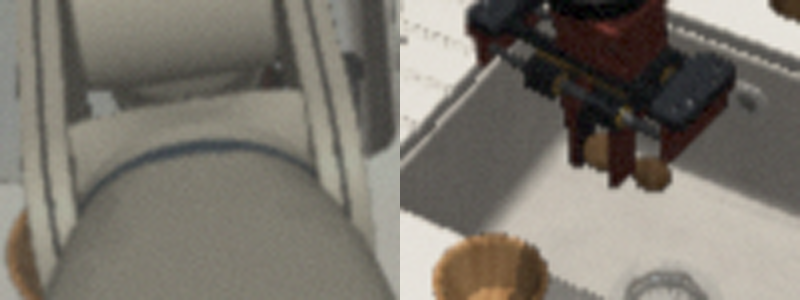

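The view shows the knob between the fingers at crop (598,150) and the foot ahead of it at (655,174), image (320.4,168.1). I'll compute the slope and then place with a clearance check.

```bash
python3 - <<'E'
from h import *
np.set_printoptions(precision=1,suppress=True)
print(env.read_state()["tool_pos"])
k=np.array([500,60,239.]);a=np.radians(-6.5);n=np.array([-np.sin(a),np.cos(a),0]);u=np.array([np.cos(a),np.sin(a),0])
for nm,px in(("foot",(320.4,168.1)),("knobblob",(306.1,162.1)),("knob",(307,162.3))):
    o,d=ray("scene",px);f=o+d*(n@(k-o))/(n@d);v=f-k;print(nm,f,"h",v@u,"dz",v[2],"len",np.linalg.norm(v),"slope",np.degrees(np.arctan2(-v[2],v@u)))
o=np.array([470,-146.4,0])
g=lambda x,z:o+u*x+[0,0,z]
print("groove knob",g(-22,105),"foot",g(39,46))
E
```

```text
[499.2  60.7 299.5]
foot [559.5  53.2 166. ] h 59.87860106839544 dz -73.04564542384037 len 94.45164467225258 slope 50.65707921697784
knobblob [493.   60.8 247.2] h -7.050339418728427 dz 8.177049335841275 len 10.796824614675286 slope -130.76826347296074
knob [496.9  60.4 243.1] h -3.1065550391033967 dz 4.1083697951730755 len 5.150668557077728 slope -127.09484845580859
groove knob [ 448.1 -143.9  105. ] foot [ 508.7 -150.8   46. ]
```

```bash
python3 - <<'E'
from h import *
np.set_printoptions(precision=1,suppress=True)
a=np.radians(-6.5);u=np.array([np.cos(a),np.sin(a),0]);Z=np.array([0,0,1.])
home=np.array([470,-146.4,0])+u*(-22+2)+Z*(105-4+61)
sl=(u-Z)/2**.5
p=home-sl*14+Z*60
env.move_l(p+Z*60,rate=250);env.move_l(p,rate=150);env.hold(.3)
f0=env.read_state()["force"]
def rep(t,r):
    s=env.read_state();v=s["tool_pos"]-home;print(t,r,"rel along",v@u,"z",v[2],"F",s["force"]-f0,"tq",s["wrist_torque"],s["width"],s["time_s"])
rep("pre",0)
rep("down",env.move_l(p-Z*62,rate=30,f_stop=3))
c=env.read_state()["tool_pos"]
rep("slide",env.move_l(c+Z*1+sl*25,rate=25,f_stop=5))
T,S=viewer.camera("top"),viewer.camera("scene")
c=lambda im,x,y:cv2.resize(im[y:y+75,x:x+100],None,fx=4,fy=4,interpolation=cv2.INTER_CUBIC)
cv2.imwrite("pics/crop5.png",np.hstack([c(T,320,165),c(S,313,190)]))
E
```

```text
pre 0 rel along -9.512570640030898 z 70.64659865494613 F [0. 0. 0.] tq [ 0.  0. -0.] 24.575818635206122 8.1
down False rel along -9.797130929603458 z 8.036180300570123 F [ 0.3 -0.4  1. ] tq [-0.  -0.2  0. ] 24.602984356930637 10.3167
slide True rel along -9.266804266935164 z 6.269331180059567 F [-1.2 -0.3  2.5] tq [ 0.   0.1 -0. ] 24.657974312191623 10.6417
```

View pics/crop5.png

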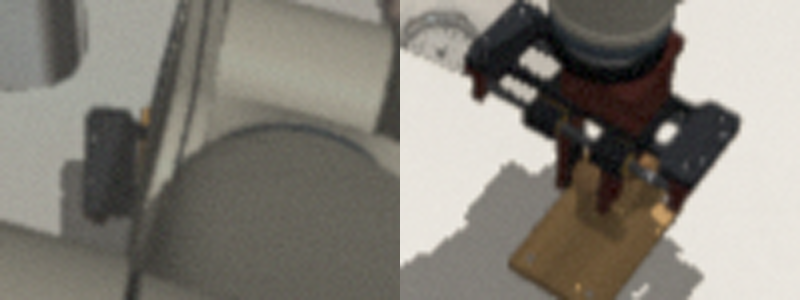

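The foot has reached the groove floor, with light contact about 10 mm up-slope of home. The arm hides most of the view, so I'll keep sliding down-slope with a gentle force guard.

```bash
python3 - <<'E'
from h import *
np.set_printoptions(precision=1,suppress=True)
a=np.radians(-6.5);u=np.array([np.cos(a),np.sin(a),0]);Z=np.array([0,0,1.])
home=np.array([470,-146.4,0])+u*(-22+2)+Z*(105-4+61)
sl=(u-Z)/2**.5
for i in range(12):
    c=env.read_state()["tool_pos"]
    r=env.move_l(c+sl*3,rate=20,f_stop=7)
    s=env.read_state();v=s["tool_pos"]-home
    print(r,"rel along",v@u,"z",v[2],"F",s["force"],"along",s["force"]@u,"tq",s["wrist_torque"],s["width"],s["time_s"])
    if s["force"]@u<-7 or s["force"][2]>12 or v@u>8: break
E
```

```text
True rel along -10.20469618715563 z 4.10791869011436 F [-2.4 -0.5  4.4] along -2.342768479161468 tq [-0.1  0.3 -0. ] 24.631631782243282 10.95
True rel along -10.27256030871678 z 2.7438071005247764 F [-1.9 -0.2  6.7] along -1.9014512416060818 tq [-0.   0.3 -0. ] 24.629242786524483 11.1583
True rel along -10.129186125160844 z 1.5023638779576345 F [-1.6 -0.1  4.3] along -1.6089925422562408 tq [-0.1  0.2 -0. ] 24.653304390224356 11.3667
True rel along -10.074116698198818 z 0.04800360707724849 F [-0.6  0.4  4.5] along -0.6560421355755961 tq [0.1 0.1 0. ] 24.771866500167604 11.575
True rel along -10.025080666878575 z -1.529623927151988 F [ 0.  -0.7  2.7] along 0.10985387090513402 tq [-0. -0. -0.] 24.942790339786384 11.7833
True rel along -9.378046371217057 z -3.1603532859448364 F [1.4 0.3 2.6] along 1.4003864243609747 tq [-0.  -0.2  0. ] 24.67843061794991 11.9917
False rel along -7.390660480747949 z -5.423640124751699 F [-1.8  0.6  3.2] along -1.8422525899507491 tq [ 0.1  0.2 -0. ] 24.71895230035416 12.3167
False rel along -5.6342704893882125 z -7.689791041764295 F [-2.1  0.4  4.4] along -2.111361207541859 tq [ 0.1  0.3 -0. ] 24.589610727865633 12.6167
False rel along -2.8498026008006896 z -9.636488902048342 F [0.2 0.7 2.7] along 0.08497204680798959 tq [ 0.1 -0.1  0. ] 24.41021310285784 12.9083
True rel along -1.8692864164008072 z -10.598371948612964 F [-2.3 -0.5 11.1] along -2.2585264603048314 tq [-0.   0.4 -0.1] 24.130404108932574 13.1167
True rel along -1.3956390854179634 z -10.75751559278143 F [-4.1  0.7 17. ] along -4.202059879372024 tq [ 0.1  0.7 -0.1] 24.69645462464539 13.325
```

```bash
python3 - <<'E'
from h import *
np.set_printoptions(precision=1,suppress=True)
c=env.read_state()["tool_pos"]
env.move_l(c+[0,0,2],rate=20);s=env.read_state();print(s["tool_pos"],s["force"],s["width"])
S=viewer.camera("scene")
cv2.imwrite("pics/crop6.png",cv2.resize(S[205:265,335:395],None,fx=10,fy=10,interpolation=cv2.INTER_CUBIC))
E
```

```text
[ 448.9 -142.9  153.2] [ 0.7 -0.8  0.6] 24.82105711217216
```

View pics/crop6.png

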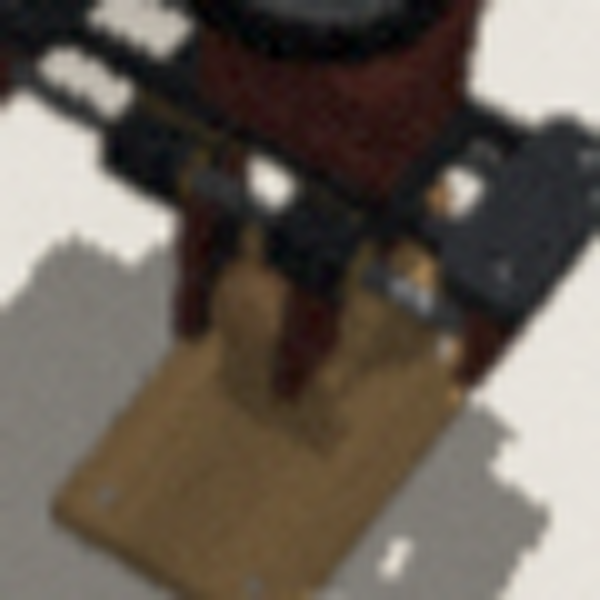

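```bash
python3 - <<'E'
from h import *
np.set_printoptions(precision=1,suppress=True)
k=np.array([448.9,-142.9,92.2]);a=np.radians(-6.5);n=np.array([-np.sin(a),np.cos(a),0]);u=np.array([np.cos(a),np.sin(a),0])
for px in((360.6,235.3),(359.5,234.7)):
    o,d=ray("scene",px);f=o+d*(n@(k-o))/(n@d);v=f-np.array([470,-146.4,0]);print(f,"stand frame",v@u,v@n,f[2])
E
```

```text
[ 444.2 -142.4   97.6] stand frame -26.083093554804485 1.0889136843652114 97.60392208248936
[ 437.1 -141.6  108.9] stand frame -33.22519731502639 1.0889136843652163 108.94516529923499
```

Knob estimate in the stand frame is about (-27,1,100), so the pestle is lying in the groove within a few millimetres of home. I'll ease the grip to let it settle against the stop with the fingers still either side, then withdraw and look.

```bash
python3 - <<'E'
from h import *
np.set_printoptions(precision=1,suppress=True)
for w in(26,28,31,36):
    set_gripper(w);s=env.read_state();print(s["width"],s["force"],s["time_s"])
env.hold(.3)
set_gripper(60)
c=env.read_state()["tool_pos"]
env.move_l(c+[0,0,60],rate=80);env.move_l(c+[0,0,160],rate=200)
q=pick_quat([592,-317,300],0)
env.reach([592,-317,300],q)
T,S=viewer.camera("top"),viewer.camera("scene")
cv2.imwrite("pics/top7.png",T);cv2.imwrite("pics/scene7.png",S)
c=lambda im,x,y:cv2.resize(im[y:y+60,x:x+66],None,fx=6,fy=6,interpolation=cv2.INTER_CUBIC)
cv2.imwrite("pics/crop7.png",np.hstack([c(T,336,180),c(S,330,210)]))
print(env.read_state()["time_s"])
E
```

```text
26.27193105319983 [ 0.1  0.3 -0.8] 13.9
27.772097307255592 [0.5 1.  0.1] 14.1583
30.873253413175473 [ 0.2  0.5 -0.4] 14.45
36.126138114202654 [-0.6 -1.1  0.1] 14.775
18.2167
```

View pics/crop7.png

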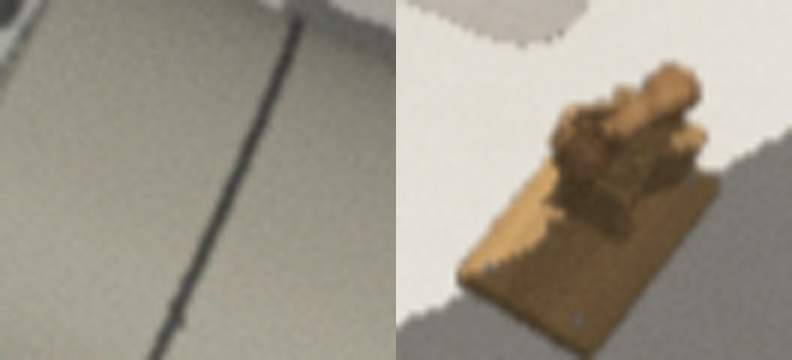

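```bash
python3 - <<'E'
from h import *
np.set_printoptions(precision=1,suppress=True)
a=np.radians(-6.5);u=np.array([np.cos(a),np.sin(a),0]);n=np.array([-np.sin(a),np.cos(a),0])
o=np.array([470,-146.4,0])
def proj(nm,X):
    p=P[nm];w=p["pose"][:3,:3].T@(X-p["pose"][:3,3]);return np.array([p["cx"]+p["fx"]*w[0]/-w[2],p["cy"]+p["fy"]*w[1]/w[2]])
for t,x,y,z in(("foot",39,0,46),("knob",-22,0,105),("top edge L",-9,19,76),("top R",-9,-19,76),("floor end L",40,19,26),("stop top L",55,19,42),("stop top R",55,-19,42)):
    uv=proj("scene",o+u*x+n*y+[0,0,z]);print(t,uv,"crop",(uv+.4-[330,210])*6+[396,0])
for px in((375.6,224.3),):
    q,d=ray("scene",px);f=q+d*(n@(o-q))/(n@d);v=f-o;print("foot?",v@u,f[2])
E
python3 - <<'E'
import cv2,numpy as np
s=cv2.imread("pics/scene7.png")[212:250,345:385]
cv2.imwrite("pics/crop8.png",cv2.resize(s,None,fx=15,fy=15,interpolation=cv2.INTER_CUBIC))
E
```

```text
foot [371.4 230.7] crop [647.  126.8]
knob [361.9 233. ] crop [589.6 140.4]
top edge L [358.  232.6] crop [566.6 137.9]
top R [369.2 239. ] crop [633.5 176.3]
floor end L [365.7 231.3] crop [612.6 130.2]
stop top L [368.8 225. ] crop [630.9  92.3]
stop top R [379.5 231. ] crop [695.5 128.4]
foot? 61.232551618966596 53.99203444395539
```

View pics/crop8.png

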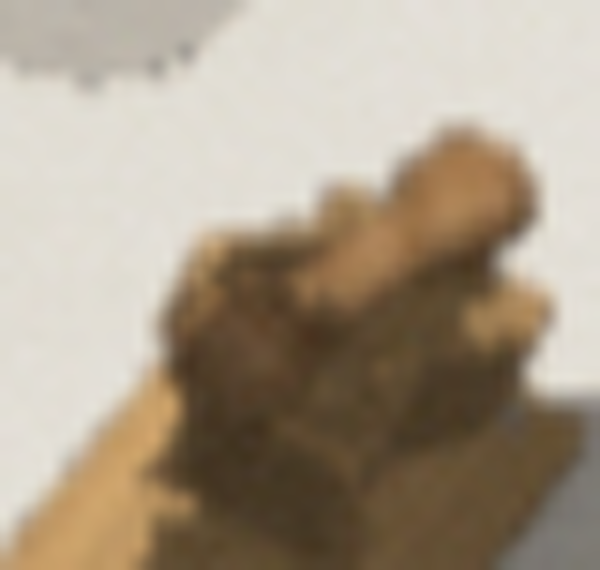

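The foot has gone past the stop: it rests on top of the stop wall (foot at image (376,224)) instead of inside it. This needs mending. I'll clear the arm from the top view and locate the pestle by differencing against the first pictures.

```bash
python3 - <<'E'
from h import *
np.set_printoptions(precision=1,suppress=True)
env.reach([256.985,569.705,302.675],[.2103,.97764,0,0])
print(env.read_state()["time_s"])
a=np.radians(-6.5);u=np.array([np.cos(a),np.sin(a),0]);n=np.array([-np.sin(a),np.cos(a),0]);o=np.array([470,-146.4,0])
for nm,(x,y,w,h) in dict(top=(345,180,50,55),scene=(340,210,50,50)).items():
    I=viewer.camera(nm);cv2.imwrite(f"pics/{nm}9.png",I)
    I0=cv2.imread(f"pics/{nm}0.png")
    d=np.abs(cv2.GaussianBlur(I,(3,3),0).astype(int)-cv2.GaussianBlur(I0,(3,3),0)).max(2)[y:y+h,x:x+w]
    print(nm,x,y)
    for r in range(0,h):
        row=d[r]
        if (row>14).any(): print(y+r,"".join("#" if v>28 else "+" if v>14 else "." for v in row))
E
```

```text
21.525
top 345 180
181 .........................++++.....................
182 .......................+#####+....................
183 ......................+########...................
184 .....................+#########+..................
185 .....................###########..................
186 .....................###########+.................
187 ....................+###########+.................
188 ....................+###########..................
189 .....................###++++++++..................
190 .....................+##+.........................
191 .....................++++.........................
192 ......................+#+.........................
193 ......................+#+.........................
194 ......................+#+.........................
195 ......................##+.........................
196 ......................##+.........................
197 ......................+#+.........................
198 ......................+#+..+......................
199 ......................+#+.........................
200 ......................+#+.......
[... 2192 characters left out ...]
......#+.....+##+.......................
238 .......................+#+........................
239 ...................++..+++........................
245 .................++...............................
246 ...............#####+.............................
247 ..............+#######+...........................
248 ..............+########+..........................
249 ..............##########+.........................
250 ..............+#########+.........................
251 ..............+#########..........................
252 ...............+#######...........................
253 .................+###+............................
254 ...................+..............................
```

```bash
python3 - <<'E'
from h import *
np.set_printoptions(precision=1,suppress=True)
a=np.radians(-6.5);u=np.array([np.cos(a),np.sin(a),0]);n=np.array([-np.sin(a),np.cos(a),0]);o=np.array([470,-146.4,0])
S=lambda X:np.array([(X-o)@u,(X-o)@n,X[2]])
X,e=tri((371.3,185.5),(375.8,224.3));print("far end",S(X),e)
for uv in((369,210),(370,216)):
  for z in(70,80,90):print("top",uv,z,S(plane("top",uv,z)))
# shadows: sun direction from known: mortar knob shadow unknown; scene ray through near end candidates
for uv in((361,234),(362,236)):
    q,d=ray("scene",uv);f=q+d*(n@(o-q))/(n@d);print("scene",uv,S(f))
I=cv2.imread("pics/top9.png");hsv=cv2.cvtColor(I,cv2.COLOR_BGR2HSV)
for r in range(180,226,1): print(r," ".join(f"{h:2d}/{v:3d}" for h,v in hsv[r,360:382][:, [0,2]]))
E
```

```text
far end [62.6 -1.2 54. ] 2.4792672176691966
top (369, 210) 70 [-9.7  4.6 70. ]
top (369, 210) 80 [-11.8   5.8  80. ]
top (369, 210) 90 [-13.9   7.   90. ]
top (370, 216) 70 [-26.2   1.6  70. ]
top (370, 216) 80 [-28.1   2.8  80. ]
top (370, 216) 90 [-30.   4.  90.]
scene (361, 234) [-26.7   0.  105.7]
scene (362, 236) [-19.    0.   86.7]
180 27/165 30/166 27/167 30/166 25/169 21/167 20/166 21/166 23/165 19/171 21/171 27/168 19/167 24/168 28/167 23/170 27/166 21/169 24/167 28/165 30/167 27/163
181 30/166 23/168 19/169 30/169 24/169 25/169 27/167 19/168 21/165 24/160 19/157 30/154 25/158 23/157 25/167 27/170 27/169 24/165 20/171 27/168 20/169 27/168
182 23/169 21/171 25/166 23/169 27/168 27/170 27/168 27/168 19/155 23/129 16/120 17/118 14/123 18/132 20/157 23/160 22/167 20/171 30/167 24/166 23/168 30/164
183 33/167 21/169 25/167 30/167 30/165 27/170 27/168 22/154 16/134 15/116 15/112 14/121 16/127 15/129 15/135 16/148 21/161 27/166 24/166 22/170 27/167 30/166
184 26/168 27/166 33/166 30/167 23/168 30/164 22/162 20/129 14/103 12/111 16/115 14/126 15/132 15/129 14/121 16/127 19/154 27/16
[... 5807 characters left out ...]
7/144 17/152 17/149 17/150 17/149 17/149 17/146 16/147 16/145 16/142
222 18/147 17/147 17/148 18/140 18/136 18/129 16/130 17/134 19/131 17/137 17/136 17/142 16/145 17/149 17/149 16/148 17/149 17/150 16/144 17/143 17/146 17/138
223 18/145 18/149 18/149 17/145 16/140 17/140 18/136 17/136 17/140 18/144 17/142 18/138 19/142 18/146 18/149 18/149 18/145 17/149 17/144 17/144 17/145 18/139
224 18/144 18/147 18/143 17/143 18/139 17/136 17/137 17/139 17/142 17/138 16/146 17/143 18/143 18/146 16/153 18/150 16/150 18/152 19/145 17/143 18/141 16/139
225 16/149 16/151 16/147 18/139 17/140 18/136 16/134 18/138 16/139 19/141 16/142 17/143 17/145 16/151 18/149 17/149 18/149 17/148 18/144 16/145 18/142 17/142
```

Located in the stand frame:
- **Foot:** (62,-1,54), on top of the stop.
- **Knob:** about (-20,-2,88).
- **Pestle slope:** about 22°, lying along the groove axis.

To mend it I'll regrasp the knob, lift, and pitch the tool by -24° so the foot drops to the groove's slope. Then I'll measure where the foot is.

```bash
cat >> h.py <<'E'
AZ=-6.5;_a=np.radians(AZ);U=np.array([np.cos(_a),np.sin(_a),0]);N=np.array([-np.sin(_a),np.cos(_a),0]);O=np.array([470,-146.4,0]);Z=np.array([0,0,1.])
W=lambda x,y,z:O+U*x+N*y+Z*z
S=lambda X:np.array([(X-O)@U,(X-O)@N,X[2]])
def tcp(g,tilt):  # TCP for grasp point g (world) at tilt deg
    t=np.radians(tilt);return g-61*(U*np.sin(t)-Z*np.cos(t))
def sceneS(uv,y=-2):
    q,d=ray("scene",uv);o=O+N*y;return S(q+d*(N@(o-q))/(N@d))
E
python3 - <<'E'
from h import *
np.set_printoptions(precision=1,suppress=True)
g=W(-24.5,-2,91)
p=tcp(g,0)
q=pick_quat(p+Z*100,AZ)
set_gripper(60)
env.reach(p+Z*100,q);env.move_l(p,rate=120)
s=env.read_state();print(s["force"],S(s["tool_pos"]))
set_gripper(0);s=env.read_state();print("w",s["width"],s["force"])
env.move_l(p+Z*60,rate=60)
# pitch in place about the grasp point
g2=W(-60,-2,200)
q2=min(quat(AZ,-24),key=lambda k:-abs(np.dot(k,q)))
q2=q2 if np.dot(q2,q)>0 else -q2
env.move_l(tcp(g2,-24),rot=q2,rate=100);env.hold(.3)
s=env.read_state();print(s["width"],s["force"],s["time_s"])
T=viewer.camera("top");I=viewer.camera("scene");cv2.imwrite("pics/scene10.png",I);cv2.imwrite("pics/top10.png",T)
P_=P["scene"]
for X in(g2,g2+60*(U-Z)):
    w=P_["pose"][:3,:3].T@(X-P_["pose"][:3,3]);print("exp px",P_["cx"]+P_["fx"]*w[0]/-w[2],P_["cy"]+P_["fy"]*w[1]/w[2])
cv2.imwrite("pics/crop10.png",cv2.resize(I[165:240,310:410],None,fx=8,fy=8,interpolation=cv2.INTER_CUBIC))
E
```

```text
[0.1 0.1 0.8] [-24.1  -2.  152.4]
w 24.70525492702146 [ 0.  -1.2  2.1]
24.5076656934394 [-0.4 -1.2 -0.3] 28.175
exp px 357.26059883946397 222.16766636701513
exp px 367.6473397910005 220.85447308840196
```

View pics/crop10.png

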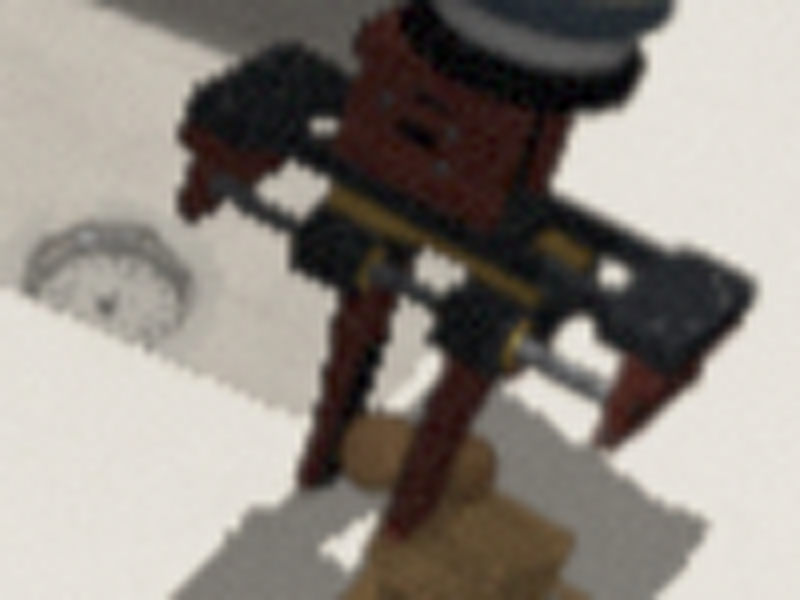

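The knob sits between the fingers at about (357.7,221.2) and the foot is ahead of it at about (368.1,223.4). That was my last picture to view, so from here I'll work by numbers.

```bash
python3 - <<'E'
from h import *
np.set_printoptions(precision=1,suppress=True)
print("grasp",S(env.read_state()["tool_pos"]))
for t,uv in(("knob",(357.7,221.2)),("foot",(368.1,223.4)),("foot",(367.3,222.9)),("foot",(368.1,222.4))):
    X=sceneS(uv);print(t,X,X-[-60,-2,200])
# where would the foot appear for slope b
P_=P["scene"]
for b in(40,45,50,55,60):
    X=W(-56,-2,198)+86*(U*np.cos(np.radians(b))-Z*np.sin(np.radians(b)))
    w=P_["pose"][:3,:3].T@(X-P_["pose"][:3,3]);print(b,P_["cx"]+P_["fx"]*w[0]/-w[2],P_["cy"]+P_["fy"]*w[1]/w[2])
I=cv2.imread("pics/scene10.png");h=cv2.cvtColor(I,cv2.COLOR_BGR2HSV)[210:234,346:384]
for r,row in enumerate(h): print(210+r,"".join("k" if v<50 else "R" if (hh<8 or hh>170) and s>70 else "#" if s>85 else "+" if s>50 else "." for hh,s,v in row))
E
```

```text
grasp [-35.4  -2.  255.8]
knob [-58.2  -2.  202.3] [ 1.8 -0.   2.3]
foot [  5.   -2.  122.6] [ 65.   -0.  -77.4]
foot [ -0.6  -2.  131.1] [ 59.4   0.  -68.9]
foot [  4.1  -2.  128.3] [ 64.1  -0.  -71.7]
40 369.6141429092325 217.960252243588
45 368.48221146024747 220.3295867394361
50 367.2787406185548 222.70257688737175
55 366.0112763451527 225.06472007197698
60 364.68762646137986 227.4016259036246
210 .....RkRkkk.........Rkkkkkk##.........
211 .....Rkkkk..........Rkkkkkk#+.........
212 .....kkkkk.........RkkRkkk............
213 .....kkkkk.........RkkkRk.............
214 ....+kkkk.........RkkRRk+.............
215 ....+Rkkk........+RkkRkk..............
216 ....Rkkkk+.......+kkRkR+..............
217 ....Rkkk######+..RkRkkR...............
218 ....kkkk#########kkkkk+...............
219 ...RRkk#########kRkkkk#+..............
220 ...Rkkk#########Rkkkk####.............
221 ...kkkk#########Rkkkk####+............
222 ..Rkkkk########kR#Rk######............
223 ..Rkkkk########kRRkk######............
224 .+Rkkk.+######kkkkkk######............
225 ..Rkk...+#####kkRkkR#####+............
226 ..........+++#kkkkk#######+...........
227 .............RR#Rkk#########+.........
228 ............+R#kkk###########+........
229 ............+RRkR##############+......
230 ...........+RRRk################++....
231 ...........+RR####################++..
232 ..........+########################+..
233 ..........#########################+..
```

```bash
python3 - <<'E'
from h import *
np.set_printoptions(precision=1,suppress=True)
h=W(-22.6,-1,106.5);sl=(U-Z)/2**.5
off=tcp(h,-24)-h
def rep(t,r=None):
    s=env.read_state();print(t,r,"grasp",S(s["tool_pos"]-off),"F",s["force"],"tq",s["wrist_torque"],s["width"],s["time_s"])
a=h-sl*15
env.move_l(a+off+Z*60,rate=80);env.move_l(a+off+Z*25,rate=60);env.hold(.2);rep("pre")
env.move_l(a+off,rate=25);rep("down")
r=env.move_l(h+off,rate=20,f_stop=8);rep("slide",r)
env.hold(.2);rep("held")
cv2.imwrite("pics/scene11.png",viewer.camera("scene"))
E
```

```text
pre None grasp [-33.   -1.  142.4] F [-0.2  1.3 -0.4] tq [ 0.  -0.1  0. ] 24.423212894648927 29.8
down None grasp [-33.   -1.  117.2] F [-0.1  0.4 -0.6] tq [-0.1 -0.2 -0. ] 24.36729074546938 30.95
slide True grasp [-26.3  -0.9 108.8] F [-0.9  0.4  2. ] tq [-0.   0.2  0.1] 24.7983639426949 31.525
held None grasp [-26.3  -0.9 108.9] F [-2.2 -0.7  1.2] tq [-0.   0.2  0. ] 24.417332911951664 31.725
```

```bash
python3 - <<'E'
from h import *
np.set_printoptions(precision=1,suppress=True)
for w in(26,28,30,34,50): set_gripper(w)
c=env.read_state()["tool_pos"];t=np.radians(24)
env.move_l(c+80*(U*np.sin(t)+Z*np.cos(t)),rate=80)
p=[592,-317,260]
q=pick_quat(p,0)
env.move_l(c+np.array([0,0,160]),rate=200)
v=[430,60,380];env.reach(v,pick_quat(v,0))
print(env.read_state()["time_s"])
for nm,(x,y,w,h) in dict(top=(345,178,50,50),scene=(340,212,50,45)).items():
    I=viewer.camera(nm);cv2.imwrite(f"pics/{nm}12.png",I);I0=cv2.imread(f"pics/{nm}0.png")
    d=np.abs(cv2.GaussianBlur(I,(3,3),0).astype(int)-cv2.GaussianBlur(I0,(3,3),0)).max(2)[y:y+h,x:x+w]
    hs=cv2.cvtColor(I,cv2.COLOR_BGR2HSV)[y:y+h,x:x+w]
    for r in range(h): print(y+r,"".join("#" if v>28 else "+" if v>14 else "." for v in d[r]),"".join("p" if (k[0]<17 and k[1]>95) else "s" if k[1]>75 else "." for k in hs[r]))
E
```

```text
35.9333
178 .................................................. ..................................................
179 .................................................. ..................................................
180 .................................................. ..................................................
181 .................................................. ..................................................
182 .................................................. ..................................................
183 .................................................. ..................................................
184 .................................................. ..................................................
185 .................................................. ..................................................
186 .................................................. ..................................................
187 .................................................. ..................................................
188 ............................
[... 8277 characters left out ...]
+++++++++++++ ....sssssssssspsppspssssssspsssspssss.............
251 +++++++++++++.#########+.+++++++++++++++++++++++++ ...ssssssssssssssssssssssspsssssspss..............
252 +++++++++++++.+########+.+++++++++++++++++++++++++ ..sssssssssssssssssssppssspsssppssss..............
253 +++++++++++++..########.++++++++++++++++++++++++++ ..sssssssssssssspspssspsssssssspssp...............
254 ++++++++++++++..+###+...++++++++++++++++++++++++++ .psss.sppsssssssspssppssssssssssss................
255 ++++++++++++++++......++++++++++++++++++++++++++++ .ssss.pssssssssssssssspssssssspps.................
256 ++++++++++++++++++++++++++++++++++++++++++++++++++ .ssssssssssssssssspsssssssssssss..................
```

By the numbers the pestle is now home. In the scene view the foot is at about (371,230) against an expected (371.4,230.7), and the knob at about (361,233) against (361.9,233). Next is the garlic, with a check on the mortar's position.

```bash
python3 - <<'E'
from h import *
np.set_printoptions(precision=1,suppress=True)
k,e=tri((373.5,214.3),(361,233));print("knob",S(k),e,"foot",S(tri((372,193),(371,230))[0]))
p=np.array([592,-317,88.]);set_gripper(88)
q=pick_quat(p+Z*100,0);env.reach(p+Z*100,q)
T=viewer.camera("top");cv2.imwrite("pics/top13.png",T)
T0=cv2.imread("pics/top0.png")
def rim(I):
    h=cv2.cvtColor(I,cv2.COLOR_BGR2HSV)[188:228,240:282];m=(h[...,1]>75).astype(np.uint8)
    c=max(cv2.findContours(m,0,1)[0],key=cv2.contourArea);(x,y),r=cv2.minEnclosingCircle(c);return x+240,y+188,r
print("rim",rim(T),"before",rim(T0),plane("top",rim(T)[:2],63))
env.move_l(p,rate=120);set_gripper(0)
s=env.read_state();print("w",s["width"],s["grip_force"],s["force"],s["time_s"])
if s["width"]>30:
    env.move_l(p+Z*120,rate=150);s=env.read_state();print(s["width"],s["force"],s["time_s"])
E
```

```text
knob [-30.3  -1.7 116.3] 0.5230298121689094 foot [39.4 -1.9 52.9]
rim (259.1304340362549, 209.86956596374512, 16.463211059570312) before (257.5, 211.5, 18.721744537353516) [481.5 158.1  63. ]
w 46.02150219476374 30.00029168848414 [-0.6  1.   2.1] 40.2083
45.7890389553208 [-0.4 -0.4 -0.5] 41.1583
```

```bash
python3 - <<'E'
from h import *
np.set_printoptions(precision=1,suppress=True)
c=env.read_state()["tool_pos"]
env.move_l(c+Z*70,rate=200)
m=np.array([482,158.,0]);p=m+Z*148
q=pick_quat(m+Z*280,0)
env.reach(m+Z*280,q);env.move_l(p+Z*8,rate=150);env.move_l(p,rate=40);s=env.read_state();print(s["width"],s["force"],s["tool_pos"],s["time_s"])
set_gripper(70);env.hold(.3)
env.move_l(m+Z*280,rate=200)
v=[256.985,569.705,302.675];env.reach(v,[.2103,.97764,0,0])
print(env.read_state()["time_s"])
T=viewer.camera("top");I=viewer.camera("scene");cv2.imwrite("pics/top14.png",T);cv2.imwrite("pics/scene14.png",I)
for nm,A,(x,y,w,h) in(("top",T,(236,186,48,48)),("top",T,(404,150,40,8)),("scene",I,(255,175,50,42))):
    hs=cv2.cvtColor(A,cv2.COLOR_BGR2HSV)[y:y+h,x:x+w]
    for r in range(h): print(y+r,"".join("#" if k[1]>95 else "+" if k[1]>60 else "o" if k[1]>33 else "." for k in hs[r]))
D=lambda n,A,x,y,w,h:np.abs(A[y:y+h,x:x+w].astype(int)-cv2.imread(f"pics/{n}0.png")[y:y+h,x:x+w]).max(2)
for t,b in dict(tomato=(160,190,30,28),lemon=(432,205,32,28)).items():print(t,(D("top",T,*b)>40).sum())
d=np.abs(T.astype(int)-cv2.imread("pics/top12.png"))[185:222,355:390].max(2);print("pestle change",(d>40).sum())
E
```

```text
46.07101745786297 [-0.7  0.4  0.4] [482. 158. 148.] 44.75
48.15
186 ................................................
187 ................................................
188 ................................................
189 ................................................
190 ................................................
191 ................................................
192 ................................................
193 .....................oooooo.....................
194 ..................o++++++++++o..................
195 ...............oo++###########+o................
196 ..............o+###+##+++++#####+o..............
197 .............++###++++++++++++###+o.............
198 ...........o+###++++++++++++++++##++............
199 ..........o+##+++++++++++++++++++##+o...........
200 ..........+##++++++++++++++++++++++#+o..........
201 .........o##+++++++++++++++++++++++##+..........
202 ........o+#+++++++++++++++++++++++++#+o.........
203 ........o##++++++++++++++oo++++++++++#+.........
204 .......o+#++++++++++oooooooo+++++++++#+o........
205 .......o##+++++#+++oooooo
[... 3510 characters left out ...]
.......
205 ...............o###################+..............
206 ................+##################+..............
207 ................o##################o..............
208 ................o+################+...............
209 .................o################o...............
210 ..................+##############o................
211 ..................o+###########+o.................
212 ....................o+#######++...................
213 .....................ooo+++oo.....................
214 ..................................................
215 ..................................................
216 ..................................................
tomato 0
lemon 0
pestle change 0
```

The garlic is in the mortar, the mortar is upright and in place, and the tomato and lemon haven't moved. One offline check remains: that the pestle is fully home.

```bash
python3 - <<'E'
from h import *
np.set_printoptions(precision=1,suppress=True)
for nm in("top","scene"):
    p=P[nm]
    for t,X in(("foot",W(39,-1,46)),("knob",W(-22,-1,105)),("foot 6 upslope",W(34.8,-1,50.2)),("knob 6up",W(-26.2,-1,109.2)),("stop top",W(55,-1,42))):
        w=p["pose"][:3,:3].T@(X-p["pose"][:3,3]);print(nm,t,p["cx"]+p["fx"]*w[0]/-w[2],p["cy"]+p["fy"]*w[1]/w[2])
I=cv2.cvtColor(cv2.imread("pics/top14.png"),cv2.COLOR_BGR2HSV)
print([(r,int(I[r,370:375,0].mean()),int(I[r,370:375,1].mean()),int(I[r,370:375,2].mean())) for r in list(range(184,200))+list(range(206,226))])
E
```

```text
top foot 370.350549034401 194.69609100715948
top knob 372.66850373166625 212.0687478041738
top foot 6 upslope 370.5077200067244 195.81612496997266
top knob 6up 372.8455477043941 213.3341412467079
top stop top 370.2941328165016 189.49434385265118
scene foot 371.7169143568007 230.88581076843502
scene knob 362.17145389506317 233.1773684769053
scene foot 6 upslope 371.100435929251 231.00815133294975
scene knob 6up 361.4729183192786 233.3177724684788
scene stop top 374.3899703883295 228.1335310045477
[(184, 22, 15, 167), (185, 27, 15, 167), (186, 28, 15, 167), (187, 25, 18, 161), (188, 18, 43, 139), (189, 16, 90, 129), (190, 16, 101, 118), (191, 15, 98, 113), (192, 15, 105, 117), (193, 15, 104, 118), (194, 15, 104, 120), (195, 15, 104, 120), (196, 15, 102, 118), (197, 15, 100, 110), (198, 15, 101, 109), (199, 15, 96, 112), (206, 14, 90, 100), (207, 15, 91, 96), (208, 14, 86, 97), (209, 15, 82, 96), (210, 15, 90, 98), (211, 14, 101, 105), (212, 13, 104, 119), (213, 15, 109, 125), (214, 14, 104, 130), (215, 15, 104, 128), (216, 16, 101, 123), (217, 14, 97, 115), (218, 14, 97, 108), (219, 14, 86, 100), (220, 16, 91, 103), (221, 16, 94, 123), (222, 18, 100, 127), (223, 17, 105, 136), (224, 17, 108, 144), (225, 17, 109, 145)]
```

```bash
python3 -c "
from station import workorder
print(workorder.sign_off())"
```

```text
the job is handed in; nothing more can be done
None
```

I handed the job in at about 48 s: by my last camera measurements the pestle lies in the groove with its foot at the stop, on the second try after the first left the foot on top of the stop wall; the garlic is in the upright mortar, and the tomato and lemon have not moved.

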